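# Tuck an instrument's cover under its lapped fan flap and hold it pressed flat

### The job

The bench instrument on the mat is missing the cover plate from the front half of its top. Pick the cover up by its handle, tuck its plain back edge under the lapping edge of the instrument's hinged fan flap without lifting the flap, and lower the front so the cover lies in its recess behind the front panel. Finish while still holding the cover pressed down flat against its springy contact strip, as for someone about to put the screws in; leave everything else on the bench where it is.

Things in the scene. Friction and masses are not known exactly. Their poses are not given: they have to be found in the camera images.
- instrument: The open bench instrument: blue steel case 300 mm long (x), 200 wide (y), 100 high, fixed; grey front panel with display and knobs at its -x end. Origin: centre of its underside, on the mat; x from front panel to back, z up. Side walls (inner faces y = +-96 mm) and front panel (inner face x = -142) rise to z = 95 mm round the recess; the cover's seat inside them is at z = 90.
- seat (a point): Where the cover's origin belongs (instrument x = -54, y = 0, z = 90 mm), its axes parallel to the instrument's; 5 mm either way in x drops in the recess. The seat: flanges 18 mm wide along both side walls, and a cross rail at instrument x = -2 to 38 mm. The rail's turned-up back edge, x = 34 mm, stops the cover's back edge.
- lip (a point): Middle of the free front edge of the fan flap, at instrument x = 9 mm, z = 100. The flap is an aluminium plate 198 mm wide, 3 thick, with a round fan guard, hinged at the instrument's back. Shut, its underside is at z = 97 mm, 7 mm over the seat; its front 10 mm flares up about 23 degrees as a lead-in. It swings freely and lifts easily if pushed from below.
- flap (a joint): Opening of the fan flap (rad): 0 lying shut, grows as its free edge lifts; 0.05 rad is about 7 mm at the lip.
- strip (a joint): Compression (m) of the brass spring contact strip across the front of the recess (14 mm in x, 150 in y, centre at instrument x = -131 mm): 0 free, standing 5 mm above the seat; 0.005 when the cover lies flat on the seat. It pushes up with 3 N at first touch, 9 N with the cover flat.
- cover: The loose cover: aluminium plate 166 mm (x) by 180 (y) by 3, about 0.3 kg, lying on the mat on one or other side of the instrument, handle up. Origin: centre of its underside. Its front is -x (handle end); its plain back edge, by the vent slots, is +x and goes under the flap. Centre of mass about 5 mm from the centre towards the handle.
- cover_handle (a point): Centre of the grip bar of the cover's black bow handle, 45 mm in front (-x) of the cover's centre, 32 mm above its underside. The bar runs along the cover's y, 10 mm thick (x), 14 high, 96 long; its legs are 76 mm apart inside; 22 mm free between plate and bar.
- cover_back_left (a point): Back left (+x, +y) corner of the cover's underside.
- cover_back_right (a point): Back right (+x, -y) corner of the cover's underside.
- cover_front_left (a point): Front left (-x, +y) corner of the cover's underside.
- cover_front_right (a point): Front right (-x, -y) corner of the cover's underside.
- tray: Bystander: grey divided tray of screws, 150 x 190 x 28 mm, on the other side of the instrument from the cover. Origin: centre of its underside.
- driver_big: Bystander: orange-handled screwdriver, 190 mm long.
- driver_small: Bystander: black-handled screwdriver, 140 mm long, between robot and instrument.
- phone: Bystander: opened telephone, 146 x 71 x 8 mm.
- cleaner: Bystander: bottle 48 mm across, 115 mm high, behind the instrument.
- solder: Bystander: reel of solder 56 mm across, 34 mm high, behind the instrument.
- tweezers: Bystander: steel tweezers 120 mm long, lying between robot and instrument.

How it is judged:
By the outcome, as a careful person would: the job done as asked, in the order asked, and still so for the second after the job is handed in, while the arm keeps its last pose, push and grip.
It also fails if it takes over 38 s, if anything falls off the work surface, if the arm or the gripper's body presses on something with over 40 N, if the wrist force passes 120 N, or if a joint passes its speed limit or range.

### The arm

A 7-joint arm with a two-finger parallel gripper is mounted at the origin on the work surface. World frame = base frame: x ahead of the robot, y to its left, z up, the work surface at z = 0. Lengths are in m, angles in rad, forces in N, time in s.
With the tool pointing down it reaches from about 0.4 to 0.85 m from the base axis. Payload 4.4 kg.
Tool frame: the origin (TCP) lies between the finger pads; the fingertips stand 11 mm ahead of it and the grasp point (between the pads) lies 8 mm behind it; z points along the fingers, y is the line along which they close (so a half turn about z gives the same grasp; the last joint's range is limited). The gripper opens to 94 mm and grips with 3 to 60 N. Pads are 16 mm wide; open, the fingers measure 119 mm over their backs; the gripper's body (75 mm by 177 mm) begins 78 mm behind the grasp point.
Start: joints at [-1.309, 0.628, 0.038, 1.517, -0.027, 0.996, -0.02], TCP at [0.209, 0.615, 0.216] pointing down, gripper open.
Joint ranges: [-3.06, 3.06], [-0.37, 2.12], [-1.25, 1.32], [0.18, 2.47], [-1.1, 4.24], [0.23, 1.98], [-2.94, 2.94]. Speed limits (rad/s): [2.57, 2.57, 3.14, 3.14, 3.14, 3.14, 3.14].

### API

Orientations are given as a 3x3 rotation matrix whose columns are the frame's x, y, z axes.
In Python, from bench import arm gives the robot as it stands. Calls block until the motion is done:
- arm.goto(position, orientation): joint-space move of the TCP to a pose.
- arm.servo_line(position, ori=None, max_speed=0.15): straight line of the TCP; ori=None keeps the orientation; max_speed is the mean speed in m/s.
- arm.move_j(angles): joint-space move.
- arm.command_gripper(opening, grip_force=None): finger opening in m; grip_force is the grip in N (None keeps the last); returns when the fingers have stopped.
- arm.pause(seconds).
- arm.ik(position, orientation): joint angles nearest the present ones, or None.
- arm.grab_frame(name): name is "side" or "top"; returns (picture, depth): 420x560x3 uint8, red, green, blue; 420x560 float32, m along the optical axis (not along the pixel's ray), 0 where there is no reading.
- arm.camera_info(name): a dict with "mtx" (3x3 intrinsics, pixels), "R" (3x3) and "t" (3): a world point X has camera coordinates R X + t. Camera axes: x right, y down, z forward; pixel columns grow to the right and rows downward; lengths in m; the calibration is good to about 2 mm. A picture is of the moment at which its call begins. camera_info takes no time and is no camera call.
A pose or a line that the arm cannot do raises arm.IKError and nothing moves.
- arm.sign_off(): hands the job in; it is judged then, once.
Readings, each from a call of its own:
- arm.read_clock(): time.
- arm.read_joints(): joint angles.
- arm.read_dq(): joint speeds.
- arm.read_tau(): joint torques, N m.
- arm.read_eef_pos(): TCP position.
- arm.read_orientation(): TCP orientation.
- arm.read_wrist_force(): force on the tool from outside, world axes, zero at the start.
- arm.read_wrist_torque(): the same for the moment, N m.
- arm.read_opening(): finger opening in m.
- arm.read_grasp_force(): force on a finger pad.
Only numpy, scipy, OpenCV 4.12 (cv2) and the standard library are available. Lean on these libraries where they do the work, as an engineer would, in place of code of your own. Each camera call takes 0.05 s, during which the arm holds its last target. There are 200 camera calls.

## Working session

There is one attempt and no reset: what is moved stays moved. The work goes in short steps, each a Python script; the robot and the scene stay as the last script left them, time stands still between calls to the robot, and variables do not carry over. Pictures are saved under pics/ and viewed, at most 10 in all, crops included, and the job is handed in when it is done.

```bash
mkdir -p pics; ls; python3 - <<'E'
from bench import arm
import cv2,numpy as np
for n in("top","side"):
    p,d=arm.grab_frame(n); cv2.imwrite(f"pics/{n}0.png",p[:,:,::-1]); np.savez(f"{n}0.npz",p=p,d=d)
    c=arm.camera_info(n); print(n,c['mtx'].round(1).tolist(),c['R'].round(3).tolist(),c['t'].round(3).tolist())
print(arm.read_clock(),arm.read_orientation().round(3).tolist())
E
```

```text
pics
top [[537.6, 0.0, 283.0], [0.0, 537.6, 198.4], [0.0, 0.0, 1.0]] [[-0.001, -1.0, 0.015], [-0.985, -0.001, -0.172], [0.172, -0.015, -0.985]] [0.003, 0.576, 1.335]
side [[526.2, 0.0, 282.2], [0.0, 526.2, 203.9], [0.0, 0.0, 1.0]] [[0.89, -0.455, -0.011], [-0.324, -0.617, -0.717], [0.32, 0.642, -0.697]] [-0.493, 0.266, 1.278]
0.1 [[-0.947, 0.322, -0.001], [0.322, 0.947, -0.002], [-0.0, -0.002, -1.0]]
```

View pics/top0.png

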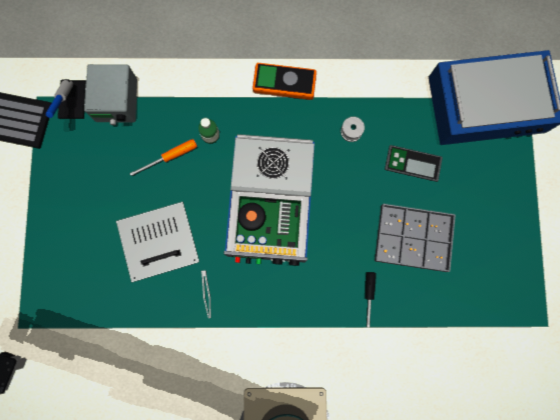

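View pics/side0.png

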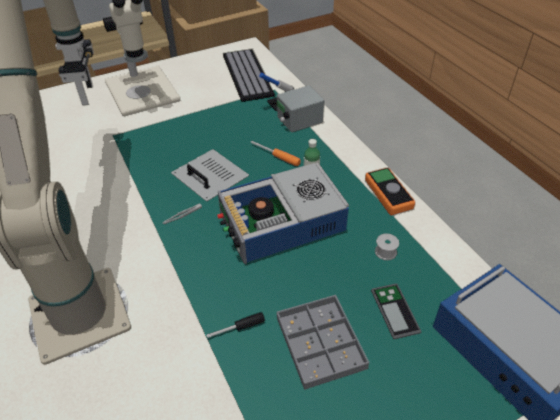

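The top view shows the cover at left, centred at (158,242), with its black handle running from (141,263) to (182,253). The instrument is centred near (270,200), with its front towards the robot and the flap's front edge at row 193. The side view agrees: cover at (210,173), instrument at (283,210).

```bash
cat > h.py <<'E'
import numpy as np,cv2
from bench import arm
def cloud(n,d):
    c=arm.camera_info(n);v,u=np.mgrid[:420,:560];K=c['mtx']
    P=np.dstack([(u-K[0,2])/K[0,0]*d,(v-K[1,2])/K[1,1]*d,d]).reshape(-1,3)
    return ((P-c['t'])@c['R']).reshape(420,560,3)
def ray(n,uv,z):
    c=arm.camera_info(n);uv=np.atleast_2d(uv)
    r=np.c_[uv,np.ones(len(uv))]@np.linalg.inv(c['mtx']).T@c['R'];o=-c['R'].T@c['t']
    return o+r*((z-o[2])/r[:,2])[:,None]
def rect(n,m,z):
    cs,_=cv2.findContours(m.astype(np.uint8),0,1);c=max(cs,key=cv2.contourArea).reshape(-1,2).astype(float)
    w=ray(n,c,z)[:,:2];r=cv2.minAreaRect((w*1000).astype(np.float32));return r
E
python3 - <<'E'
from h import *
for n in("top","side"):
    f=np.load(n+"0.npz");p,d=f['p'],f['d'];W=cloud(n,d);hsv=cv2.cvtColor(p,cv2.COLOR_RGB2HSV)
    x,y,z=W[...,0],W[...,1],W[...,2]
    print(n,"mat z",np.median(z[(hsv[...,1]>150)&(abs(y)<.4)&(x>.4)&(x<.8)&(hsv[...,0]>70)&(hsv[...,0]<95)]))
    box=(x>.35)&(x<.95)&(abs(y)<.45)&(d>0)
    light=(hsv[...,1]<60)&(hsv[...,2]>120)
    cov=box&light&(z<.05)&(y>.12)&(x<.75)
    k=np.ones((5,5));covc=cv2.morphologyEx(cov.astype(np.uint8),cv2.MORPH_CLOSE,np.ones((9,9)))
    print(" cover",rect(n,covc,.003))
    hd=box&(hsv[...,2]<60)&cv2.erode(cv2.morphologyEx(covc,cv2.MORPH_CLOSE,np.ones((15,15))),k).astype(bool)
    hd&=(z>.02)
    print(" handle",rect(n,hd,.039), hd.sum(),np.median(z[hd]), np.percentile(z[hd],[5,95]))
    hi=box&(z>.086)&(z<.112)&(abs(y)<.2)&(x>.4)
    print(" instr",cv2.minAreaRect((W[hi][:,:2]*1000).astype(np.float32)))
    fl=box&light&(z>.094)&(z<.112)&(abs(y)<.2)
    fl=cv2.morphologyEx(fl.astype(np.uint8),cv2.MORPH_OPEN,np.ones((7,7)))
    print(" flap",rect(n,fl,.1),np.median(z[fl>0]))
E
```

```text
top mat z 0.0013997420557903366
 cover ((470.0694885253906, 331.58123779296875), (168.4175567626953, 181.30770874023438), 16.642248153686523)
 handle ((426.8830261230469, 315.7298278808594), (10.730365753173828, 96.65106964111328), 17.003599166870117) 141 0.0402646179184264 [0.03338727 0.04455325]
 instr ((593.46630859375, 71.60291290283203), (278.1150207519531, 337.3721008300781), 85.9416275024414)
 flap ((653.464599609375, 28.93956756591797), (198.27838134765625, 144.03387451171875), 85.61288452148438) 0.1018091446167318
side mat z 0.002997743529049761
 cover ((443.86785888671875, 325.6566162109375), (226.01571655273438, 187.86566162109375), 16.80022621154785)
 handle ((423.9395446777344, 308.6824035644531), (17.472274780273438, 104.6015625), 15.24344539642334) 85 0.03801247788075284 [0.02452973 0.04403129]
 instr ((594.363037109375, 71.37423706054688), (279.52471923828125, 341.2624206542969), 85.8897933959961)
 flap ((654.7537231445312, 33.863243103027344), (200.3197479248047, 144.86187744140625), 85.59788513183594) 0.10301648539682381
```

```bash
python3 - <<'E'
from h import *
a=np.deg2rad(-4.4);R=np.array([[np.cos(a),-np.sin(a)],[np.sin(a),np.cos(a)]])
for n,c in(("top",(654.0-72-8.6,36.8)),("side",(574,38))):
    f=np.load(n+"0.npz");p,d=f['p'],f['d'];W=cloud(n,d)
    hi=(W[...,2]>.088)&(W[...,2]<.107)&(abs(W[...,0]-.57)<.17)&(abs(W[...,1]-.035)<.13)&(d>0)
    k,l,s,_=cv2.connectedComponentsWithStats(hi.astype(np.uint8));i=1+s[1:,4].argmax();m=l==i
    v,u=np.nonzero(m);w=ray(n,np.c_[u,v],.097)[:,:2]*1000
    q=(w-np.array(c))@R
    print(n,"x",np.percentile(q[:,0],[0,.5,99.5,100]).round(1))
    for lo,hi_ in((-140,-100),(-100,-60),(-60,-20),(15,60),(60,140)):
        s_=q[(q[:,0]>lo)&(q[:,0]<hi_)][:,1]
        print(lo,np.percentile(s_,[0,2,98,100]).round(1))
    fr=q[q[:,0]<-100]
    for lo in(-80,-40,0,40): 
        t=fr[(abs(fr[:,1]-lo)<20)][:,0]; print("  frontedge y",lo,t.min().round(1) if len(t) else None,t.max().round(1) if len(t) else None)
    lipm=(W[...,2]>.09)&m
    print(" lip x",[q[(q[:,0]>-40)&(abs(q[:,1]-yy)<12)][:,0].min().round(1) for yy in(-60,-30,0,30,60)])
R3=np.array
for th in(16.8,16.8+180):
    t=np.deg2rad(th);y=np.array([np.cos(t),np.sin(t),0]);z=np.array([0,0,-1.]);o=np.c_[np.cross(y,z),y,z]
    print(th,arm.ik([.427,.3175,.15],o))
    t-=np.deg2rad(21.2);y=np.array([np.cos(t),np.sin(t),0]);o=np.c_[np.cross(y,z),y,z]
    print(th,arm.ik([.474,.0445,.12],o))
E
```

```text
top x [-150.9 -150.2  152.6  153.7]
-140 [-101.9 -100.    95.9   97.7]
-100 [-101.9 -101.    97.1   97.8]
-60 [-102.  -101.1   96.6   97.7]
15 [-102.1  -98.4   93.7   97.7]
60 [-102.1  -98.2   93.6   97.7]
  frontedge y -80 -150.9 -100.1
  frontedge y -40 -150.9 -123.1
  frontedge y 0 -150.9 -121.4
  frontedge y 40 -150.9 -122.3
 lip x [np.float64(-3.8), np.float64(-3.6), np.float64(-3.8), np.float64(-3.8), np.float64(-3.6)]
side x [-153.5 -152.1  153.3  155.5]
-140 [-107.8 -104.9   98.2  100.9]
-100 [-110.1 -107.6   99.9  101.1]
-60 [-108.8 -106.5   99.6  100.7]
15 [-110.7 -104.   100.5  105.6]
60 [-110.1 -104.3  100.7  105.5]
  frontedge y -80 -152.5 -100.1
  frontedge y -40 -152.8 -124.4
  frontedge y 0 -153.2 -124.2
  frontedge y 40 -153.5 -123.9
 lip x [np.float64(-5.5), np.float64(-5.0), np.float64(-5.4), np.float64(-5.3), np.float64(-33.2)]
16.8 [-0.85506136  0.56243874  0.2428314   1.92024226 -0.20469974  0.68256141
 -0.19555217]
16.8 [-0.38814833  0.56187103  0.34223987  2.09291853 -0.35439479  0.5412763
  0.13496986]
196.8 [-0.33362536  0.59991843 -0.54067424  1.90515816  0.43778613  0.75524844
  2.31266614]
196.8 [ 0.13317373  0.56383924 -0.4117712   2.07842876  0.40384153  0.57559661
  2.50014993]
```

Only the top view gives a clean case outline, so I use it: instrument origin about (573.2, 34.9) mm, yaw −4.4°. The cover's size and handle both check out. Next I grasp.

```bash
cat >> h.py <<'E'
YI=np.deg2rad(-4.4);O=np.array([.5732,.0349])
def ori(yaw,tilt=0):   # cover x along yaw, front raised by tilt
    c,s=np.cos(yaw),np.sin(yaw);ct,st=np.cos(tilt),np.sin(tilt)
    C=np.array([[c,-s,0],[s,c,0],[0,0,1]])@np.array([[ct,0,st],[0,1,0],[-st,0,ct]])
    return np.c_[C[:,1],C[:,0],-C[:,2]]
def stat(s=""):
    print(s,"t",round(arm.read_clock(),2),"p",np.round(arm.read_eef_pos(),4),"F",np.round(arm.read_wrist_force(),1),"M",np.round(arm.read_wrist_torque(),2),"op",round(arm.read_opening(),4),"g",round(float(np.max(arm.read_grasp_force())),1))
E
python3 - <<'E'
from h import *
o=ori(np.deg2rad(16.8))
arm.goto([.427,.317,.12],o);stat()
arm.command_gripper(.05,40)
arm.servo_line([.427,.317,.026],max_speed=.12);stat()
arm.command_gripper(0,55);stat("closed")
arm.servo_line([.427,.317,.05],max_speed=.1);arm.pause(.2);stat("lift")
E
```

```text
t 1.52 p [0.4265 0.319  0.1202] F [-0.4 -0.4  0.3] M [-0.07  0.07 -0.03] op 0.094 g 0.0
 t 3.28 p [0.4275 0.3172 0.0265] F [ 0.5 -0.4  0.2] M [-0.08  0.    0.02] op 0.0502 g 0.0
closed t 3.99 p [0.4275 0.3172 0.0261] F [1.5 0.1 0.7] M [ 0.03 -0.18  0.  ] op 0.0094 g 55.0
lift t 4.58 p [0.4265 0.3167 0.0494] F [-0.6  0.5 -2.2] M [-0.15  0.1  -0.02] op 0.0095 g 55.0
```

```bash
cat >> h.py <<'E'
def place(xb,zb,tilt,yo=0,dyaw=0,dt=0):
    """TCP pose putting the cover's back underside edge at instrument (xb,zb) mm, front raised by tilt deg"""
    t=np.deg2rad(tilt);x=xb-128*np.cos(t)+26.1*np.sin(t);z=zb+128*np.sin(t)+26.1*np.cos(t)
    c,s=np.cos(YI),np.sin(YI)
    p=O+np.array([c*x-s*yo,s*x+c*yo])/1000
    return np.r_[p,z/1000],ori(YI+np.deg2rad(dyaw),t+np.deg2rad(dt))
def look(tag):
    p,d=arm.grab_frame("top");cv2.imwrite(f"pics/{tag}.png",p[:,:,::-1]);np.savez(tag+".npz",p=p,d=d);return p,d
E
python3 - <<'E'
from h import *
arm.servo_line([.427,.317,.2],max_speed=.25)
p,o=place(-20,125,7,-1.5)
arm.goto(p,o);arm.pause(.3);stat()
look("pre")
q,d=arm.grab_frame("side");cv2.imwrite("pics/pre_s.png",q[:,:,::-1]);np.savez("pre_s.npz",p=q,d=d)
print(p,arm.read_orientation().round(3).tolist(),o.round(3).tolist())
E
```

```text
t 6.7 p [0.4298 0.0454 0.1665] F [-0.8 -0.3 -3.4] M [-0.1   0.01  0.  ] op 0.0094 g 55.0
[0.42964381 0.04444161 0.16650473] [[0.076, 0.99, -0.121], [0.997, -0.075, 0.009], [0.0, -0.122, -0.993]] [[0.077, 0.99, -0.122], [0.997, -0.076, 0.009], [0.0, -0.122, -0.993]]
```

View pics/pre.png

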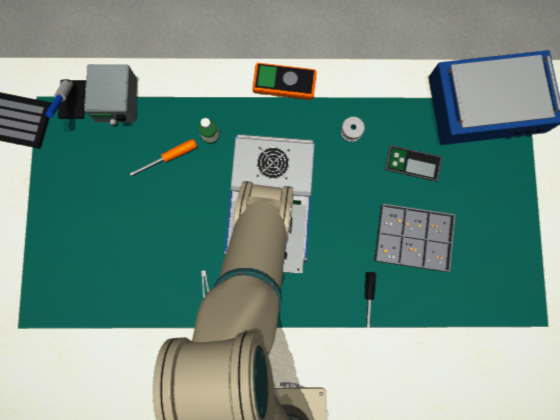

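View pics/pre_s.png

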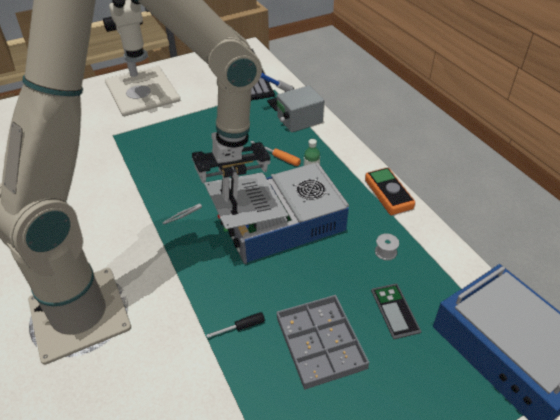

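The top view is mostly blocked by the arm: only the cover's right edge (near column 302, rows 195–272) and a sliver at the left show. The side view shows the cover from about (205,180) to (290,215), over the recess and just short of the flap. I'll fit its plane and edges from depth.

```bash
python3 - <<'E'
from h import *
p0,o=place(-20,125,7,-1.5)
C=np.c_[o[:,1],o[:,0],-o[:,2]];
org=p0+C@np.array([.045,.0015,-.0261])   # expected cover origin
for n,tag in(("top","pre"),("side","pre_s")):
    f=np.load(tag+".npz");W=cloud(n,f['d']);hsv=cv2.cvtColor(f['p'],cv2.COLOR_RGB2HSV)
    q=(W-org)@C*1000
    m=(abs(q[...,2]-3)<9)&(abs(q[...,0])<100)&(abs(q[...,1])<110)&(hsv[...,1]<50)&(hsv[...,2]>110)&(f['d']>0)
    m&=~((abs(q[...,1])<58)&(q[...,0]<-30))
    k,l,s,_=cv2.connectedComponentsWithStats(m.astype(np.uint8));m=l==1+s[1:,4].argmax() if n=="side" else m
    w=q[m]
    A=np.c_[w[:,0],w[:,1],np.ones(len(w))];sol=np.linalg.lstsq(A,w[:,2],rcond=None)[0]
    r=w[:,2]-A@sol;g=abs(r)<3;sol=np.linalg.lstsq(A[g],w[g,2],rcond=None)[0]
    print(n,len(w),"slope deg x,y",np.rad2deg(sol[:2]).round(2),"z",sol[2].round(2),"rms",r[g].std().round(2))
    # image edges -> rays onto nominal top plane
    v,u=np.nonzero(m);P=ray(n,np.c_[u,v],0.);c=arm.camera_info(n);cam=-c['R'].T@c['t']
    D=P-cam;nn=C[:,2];t=((org+.003*nn-cam)@nn)/(D@nn);e=(cam+D*t[:,None]-org)@C*1000
    for lo in range(-80,80,20):
        s_=e[abs(e[:,0]-lo-10)<10][:,1]
        if len(s_): print("  x",lo,"y ext",np.percentile(s_,[0,3,97,100]).round(1))
    for lo in(-80,-60,-30,0,30,60,80):
        s_=e[abs(e[:,1]-lo)<8][:,0]
        if len(s_): print("  y",lo,"x ext",np.percentile(s_,[0,97,100]).round(1))
E
```

```text
top 1151 slope deg x,y [-0.13 -0.15] z 4.17 rms 1.58
  x -80 y ext [-89.  -88.5 -59.8 -58.2]
  x -60 y ext [-89.8 -89.3 -58.8 -58.2]
  x -40 y ext [-90.1 -88.4  87.8  89.6]
  x -20 y ext [-90.  -89.2  88.5  89.7]
  x 0 y ext [-90.1 -88.2  88.5  89.6]
  x 20 y ext [-90.  -89.3  88.4  89.9]
  x 40 y ext [-88.7 -88.1  88.3  89.7]
  x 60 y ext [-89.9 -89.3  88.4  89.9]
  y -80 x ext [-81.7  77.4  82.7]
  y -60 x ext [-82.6  76.   81.2]
  y 80 x ext [-25.1  81.   82.1]
side 1168 slope deg x,y [-0.38  0.09] z 5.64 rms 1.46
  x -80 y ext [-86.3 -85.1 -56.2 -53.9]
  x -60 y ext [-86.7 -86.  -55.6 -53.4]
  x -40 y ext [-86.2 -85.2 -38.3 -31.1]
  x -20 y ext [-86.6 -85.   50.2  59.9]
  x 0 y ext [-86.8 -85.1  88.2  95.3]
  x 20 y ext [-86.5 -84.5  92.9  95. ]
  x 40 y ext [-87.  -84.7  92.   94.8]
  x 60 y ext [-86.4 -82.6  90.   95.3]
  y -80 x ext [-81.9  77.4  82.9]
  y -60 x ext [-82.3  78.1  82.9]
  y -30 x ext [-26.6  82.6  83.4]
  y 0 x ext [68.2 82.6 82.9]
  y 30 x ext [62.7 83.1 83.5]
  y 60 x ext [-3.  80.8 83.5]
  y 80 x ext [ 7.9 80.8 82.5]
```

The cover hangs square in the grip, within 1 mm and 0.4° of prediction in both views. I descend just short of the lip and then slide it in.

```bash
python3 - <<'E'
from h import *
def L(*a,v=.08):
    p,o=place(*a);arm.servo_line(p,o,max_speed=v);arm.pause(.15);stat(a);print("   err",((arm.read_eef_pos()-p)*1000).round(1))
L(-4,100,7,-1.5,v=.1)
L(-4,92,7,-1.5,v=.05)
L(10,91.8,7,-1.5,v=.06)
L(20,91.6,7,-1.5,v=.05)
q,d=arm.grab_frame("side");cv2.imwrite("pics/ins_s.png",cv2.resize(q[130:280,170:370,::-1],(800,600)));np.savez("ins_s.npz",p=q,d=d)
look("ins")
E
```

```text
(-4, 100, 7, -1.5) t 7.4 p [0.4455 0.0432 0.1419] F [-0.4  0.  -3.1] M [-0.11 -0.04 -0.03] op 0.0094 g 55.0
   err [-0.1 -0.   0.3]
(-4, 92, 7, -1.5) t 7.86 p [0.4457 0.0432 0.1336] F [-1.1  0.9 -2.9] M [-0.11 -0.04  0.01] op 0.0094 g 55.0
   err [ 0.1 -0.   0. ]
(10, 91.8, 7, -1.5) t 8.39 p [0.4592 0.0421 0.1332] F [-0.9  0.3 -2.9] M [-0.12  0.03  0.01] op 0.0094 g 55.0
   err [-0.3 -0.  -0.1]
(20, 91.6, 7, -1.5) t 8.89 p [0.4693 0.0414 0.1331] F [ 0.8 -0.9 -2.2] M [-0.1  -0.   -0.03] op 0.0095 g 55.0
   err [-0.2 -0.  -0. ]
```

View pics/ins_s.png

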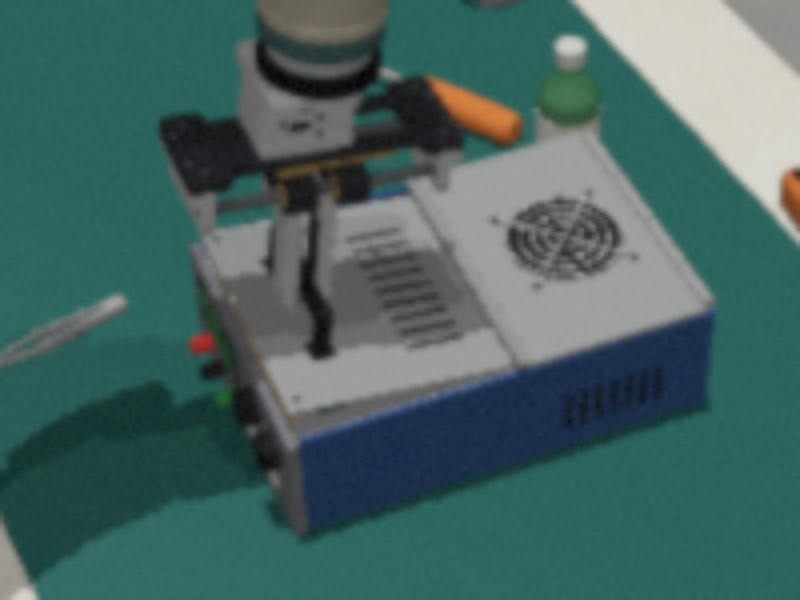

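The enlarged side crop shows the cover's back edge running under the flap's front edge, along the line from (410,190) to (515,360), with the flap still shut. No extra forces showed up. I continue to full depth and lower the front.

```bash
python3 - <<'E'
from h import *
def L(*a,v=.05):
    p,o=place(*a);arm.servo_line(p,o,max_speed=v);arm.pause(.15);stat(a);print("   err",((arm.read_eef_pos()-p)*1000).round(1))
L(29.5,91.3,7,-1.5)
L(29.5,90.8,4.5,-1.5,v=.03)
L(29.3,90.5,2.5,-1.5,v=.03)
L(29.2,90.3,1,-1.5,v=.03)
E
```

```text
(29.5, 91.3, 7, -1.5) t 9.48 p [0.4788 0.0406 0.1327] F [ 0.3 -0.7 -3.3] M [-0.08 -0.07 -0.04] op 0.0098 g 55.0
   err [-0.2 -0.  -0.1]
(29.5, 90.8, 4.5, -1.5) t 9.99 p [0.4778 0.0408 0.127 ] F [-0.5  1.4 -3. ] M [-0.06  0.01 -0.01] op 0.0093 g 55.0
   err [ 0.5 -0.   0.2]
(29.3, 90.5, 2.5, -1.5) t 10.46 p [0.4764 0.0409 0.1223] F [ 0.2  0.1 -2.7] M [-0.03  0.07 -0.01] op 0.0092 g 55.0
   err [ 0.5 -0.   0.1]
(29.2, 90.3, 1, -1.5) t 10.88 p [0.4762 0.0409 0.1191] F [2.6 0.2 2. ] M [-0.12 -0.28 -0.01] op 0.0094 g 55.0
   err [ 1.2 -0.1  0.5]
```

```bash
python3 - <<'E'
from h import *
def L(*a,v=.03):
    p,o=place(*a);arm.servo_line(p,o,max_speed=v);arm.pause(.25);stat(a);print("   err",((arm.read_eef_pos()-p)*1000).round(1), "tilt",np.rad2deg(np.arcsin(-arm.read_orientation()[2,1])).round(2))
L(29,90,0,-1.5)
for z in(89,88,87,86):
    L(29,z,0,-1.5)
    if arm.read_wrist_force()[2]>20: break
E
```

```text
(29, 90, 0, -1.5) t 11.38 p [0.4755 0.0409 0.1168] F [1.4 0.1 6.1] M [-0.14 -0.24 -0.04] op 0.0091 g 55.0
   err [ 1.1 -0.1  0.7] tilt -0.11
(29, 89, 0, -1.5) t 11.88 p [0.4754 0.0409 0.1161] F [-0.3 -0.2 10.2] M [-0.15 -0.    0.03] op 0.0094 g 55.0
   err [ 1.  -0.1  1. ] tilt -0.1
(29, 88, 0, -1.5) t 12.38 p [0.4753 0.0409 0.1161] F [-2.3 -0.9 20.7] M [-0.18  0.56 -0.02] op 0.0096 g 55.0
   err [ 1.  -0.1  2. ] tilt -0.12
```

The TCP stopped at 0.1161 m, exactly the predicted seated height, with 20 N of press. Next I verify that the cover is flat, the flap is shut and the bystanders haven't moved.

```bash
python3 - <<'E'
from h import *
c,s=np.cos(YI),np.sin(YI);R=np.array([[c,-s,0],[s,c,0],[0,0,1]])
for n in("side","top"):
    p,d=arm.grab_frame(n);f=np.load(n+"0.npz")
    if n=="side": cv2.imwrite("pics/end_s.png",cv2.resize(p[130:280,170:370,::-1],(800,600)))
    for tag,D,P in(("before",f['d'],f['p']),("now",d,p)):
        q=(cloud(n,D)-np.r_[O,0])@R*1000;h=cv2.cvtColor(P,cv2.COLOR_RGB2HSV)
        li=(h[...,1]<50)&(h[...,2]>110)&(D>0)
        for nm,m in(("flap",li&(q[...,0]>25)&(q[...,0]<140)&(abs(q[...,1])<90)&(q[...,2]>90)&(q[...,2]<125)),("cover",li&(q[...,0]>-132)&(q[...,0]<3)&(abs(q[...,1])<86)&(abs(q[...,2]-93)<10)&~((abs(q[...,1])<58)&(q[...,0]<-70)))):
            w=q[m]
            if tag=="before" and nm=="cover" or len(w)<50: continue
            A=np.c_[w[:,:2],np.ones(len(w))];x=np.linalg.lstsq(A,w[:,2],rcond=None)[0];g=abs(w[:,2]-A@x)<4;x=np.linalg.lstsq(A[g],w[g,2],rcond=None)[0]
            print(n,tag,nm,len(w),"slope",np.rad2deg(x[:2]).round(2),"z mid",np.median(w[:,2]).round(1))
stat()
E
```

```text
side before flap 1535 slope [-0.01  0.03] z mid 103.0
side now flap 1557 slope [0.23 0.11] z mid 103.1
side now cover 1004 slope [0.14 0.11] z mid 95.8
top before flap 2578 slope [-0.03 -0.11] z mid 101.6
top now flap 2613 slope [0.04 0.07] z mid 101.7
top now cover 772 slope [-0.06 -0.01] z mid 94.5
 t 12.48 p [0.4754 0.0409 0.1161] F [-2.1 -2.  21.9] M [-0.18  0.59 -0.01] op 0.0093 g 55.0
```

View pics/end_s.png

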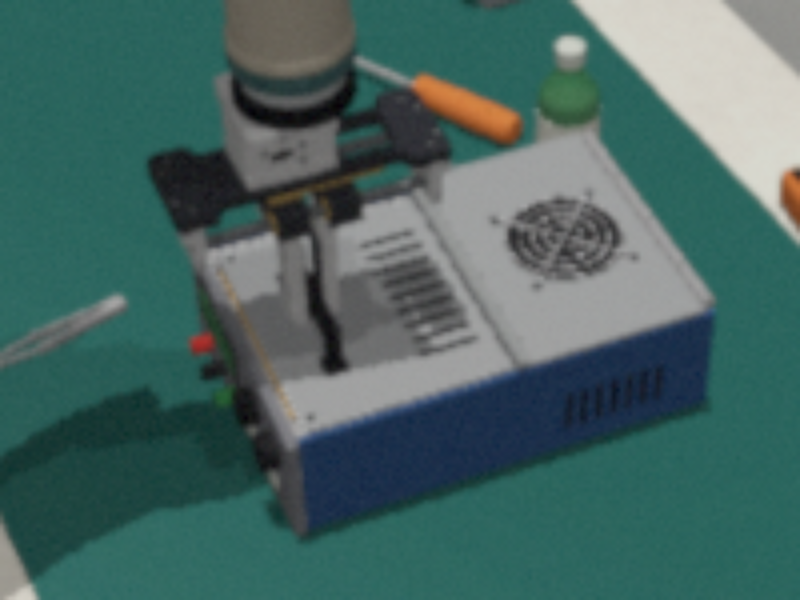

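The enlarged side crop shows the cover lying flush in its recess. Its back edge is under the shut flap (line from (415,190) to (520,365)), and a sliver of the brass strip shows at the front.

```bash
python3 -c "
from bench import arm
print(arm.sign_off())"
```

```text
the job is handed in; nothing more can be done
None
```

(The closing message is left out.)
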